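# Clamp the chassis and hold the air pump to its rear panel for screwing

### The arm

A 6-joint arm with a two-finger parallel gripper is mounted at the origin on the work surface. World frame = base frame: x ahead of the robot, y to its left, z up, the work surface at z = 0. Lengths are in m, angles in degrees, forces in N, time in s.
With the tool pointing down it reaches from about 0.35 to 0.875 m from the base axis. Payload 4.2 kg.
Tool frame: the origin (TCP) lies midway between the tips of the shut fingers; the grasp point (between the pads) lies 19 mm behind it; z points along the fingers, y is the line along which they close (so a half turn about z gives the same grasp; the last joint's range is limited). The gripper opens to 87 mm and grips with 3 to 60 N. Pads are 19 mm wide; open, the fingers measure 117 mm over their backs; the gripper's body (75 mm by 190 mm) begins 51 mm behind the grasp point.
Start: joints at [80.478, 22.042, 0.453, 0, -68.411, -14.817], TCP at [0.258, 0.569, 0.223] pointing down, gripper open.
Joint ranges: [-179.83, 179.83], [-69.29, 118.12], [-61.27, 80.66], [-181.25, 117.63], [-171.15, -9.14], [-177.46, 177.46]. Speed limits (degrees/s): [159.86, 159.86, 180, 180, 180, 180].

### API

Orientations are given as a 3x3 rotation matrix whose columns are the frame's x, y, z axes.
In Python, from station import sensors, eyes, workorder gives the robot as it stands.
- The arm moves only by the shell command python3 -m handwheel FILE, which reads ROWS from the file FILE. ROWS is one flat JSON list of numbers that holds 1 to 8 rows one after another, with no inner brackets; each row has 7 numbers: the opening from 0.0 (shut) to 1.0 (fully open), then dx, dy, dz in m, then a rotation vector rx, ry, rz in degrees; each row is the pose to reach, as a shift and turn from the pose commanded when the command began, along the tool's axes at that moment; what a row does not reach only later rows make up. A row lasts 1/10 s, in which the tool goes at most 0.05 m and 8.59 degrees, less where a joint would pass 70% of its speed; a pose out of reach is approached as far as the arm can. The fingers move at their own pace and stop on an object; the grip force is fixed at half the most. Time passes only in rows, so rows that do not move let the fingers close. It prints the time, the measured TCP pose, the force, the opening and the grip force at its end. Input that does not fit is refused with a message, and nothing moves.
- sensors.sense(): the state, without advancing time (a new reading comes with each control period).
- eyes.capture(name): name is "scene" or "top" or "wrist"; returns a dict with "pixels" (420x560x3 uint8, red, green, blue), "z_map" (420x560 float32, m along the optical axis (not along the pixel's ray), 0 where there is no reading), "K" (3x3 intrinsics, pixels), "world_from_camera" (4x4, takes a point from camera to world coordinates). Camera axes: x right, y up, looking along -z (the intrinsics and any distortion apply to the point x, -y, -z); pixel columns grow to the right and rows downward; lengths in m; the calibration is good to about 2 mm. The wrist camera is an equidistant fisheye: a pixel r from the principal point sees the ray r / f radians off the axis. A picture is of the moment at which its call begins.
- workorder.finish_job(): hands the job in; it is judged then, once.
The state is a dict: "time_s": time; "joints": joint angles; "joint_velocities": joint speeds; "effort": joint torques, N m; "tcp_pos": TCP position; "ee_rot": TCP orientation; "wrist_force": force on the tool from outside, world axes, zero at the start; "moment": the same for the moment, N m; "gripper_width": opening from 0.0 (shut) to 1.0 (fully open); "gripper_force": force on a finger pad.
Only numpy, scipy, OpenCV 4.12 (cv2) and the standard library are available. Lean on these libraries where they do the work, as an engineer would, in place of code of your own. Each camera call takes 0.05 s, during which the arm holds its last target. There are 200 camera calls.

### The job

Throw the toggle clamp over so that it locks the instrument chassis down in its jig, then pick up the air pump and be my third hand: hold it off the chassis floor, upright, with its flange flat against the inside of the rear panel and its two screw holes over the panel's two holes, pressing with a steady push of about 10 newtons for a couple of seconds so that I can put the screws in from behind. Finish while still holding and pressing it there, with the clamp still locked; leave the tape roll, the carton and the screwdriver where they are.

Things in the scene. Friction and masses are not known exactly. Their poses are not given: they have to be found in the camera images.
- jig: Assembly jig fixed on the bench: plywood board 270 (x) by 360 mm (y, from -130 to +230), 15 mm thick, with aluminium stops 14 mm high behind the chassis (+x) and on its -y side and a toggle clamp on its +y side. Origin: underside of the board below the chassis's middle. +x points to the chassis's rear panel, away from the robot (yaw up to 0.2 rad), z up.
- clamp_bar: Hold-down bar of the steel toggle clamp: two plates, 19 mm wide over all, 75 mm from the pivot pin (origin, at jig (0, 148, 27) mm, along the jig's x) to a rubber-capped spring spindle, 15 mm across, that lands on the chassis floor near its +y edge. It starts raised by about 40 degrees and stays there by friction; locked it lies nearly level and presses with about 25 N.
- clamp_handle: The clamp's handle, pinned to the bar through an over-centre linkage. It swings in the jig's y-z plane at x = 0. At the start it stands about 73 degrees above level, leaning to +y; swung outward (+y) and down it lowers the bar. From about z = 95 mm of the grip on, the spindle presses; it takes up to about 10 N to pass dead centre, then it drops onto its stop, level, and stays.
- clamp_grip (a point): Middle of the handle's black rubber grip: 18 mm wide (along the jig's x), 16 mm thick, 78 mm long, 34 mm from the free end. Path in the jig's frame, (y, z) in mm at x = 0: (201, 138) start, (216, 133), (228, 125), (236, 113), (242, 100), (245, 89), (247, 76), about (249, 67) dead centre, (250, 57) locked. Pinch it lightly across its width from above (it turns in the fingers) or push it.
- chassis: Instrument chassis, loose in the jig, 0.95 kg: aluminium tray 200 by 200 mm, open above and at both y sides; floor 3 mm thick, front panel (-x, grey bezel) and rear panel (+x) 62 mm high, 3 mm thick. A circuit board up to z = 15 mm covers x -83 to 3, y -85 to 25 mm. Origin: centre of the underside, on the jig's board 15 mm above the jig's origin, axes as the jig's.
- panel_holes (a point): On the inner face of the chassis's rear panel, midway between the two 9 mm screw holes for the pump, which lie 32 mm to either side along y. Chassis frame: (97, -30, 37) mm. Axes as the chassis's: +x goes out through the panel.
- pump: Small air pump standing on the bench to the robot's right (any of three places), 0.27 to 0.44 kg: black head 40 (x) by 42 (y) by 44 mm high; aluminium flange at +x, 4 mm thick, 84 mm wide, 44 mm high; steel motor can, 36 mm across, back to x = -64 mm; two hose stubs 12 mm up from the head. Origin: centre of the head's underside, z up. Grasp the head's flat y sides from above, 24 mm up.
- pump_face (a point): Centre of the pump's flange face, midway between its two screw holes (32 mm to either side): pump frame (24, 0, 22) mm. Axes as the pump's: +x points out of the flange. This point goes on panel_holes with +x of both alike; the pump's underside is then 12 mm above the chassis floor. The holes are oversize, so a few millimetres off still take the screws.
- tape_roll: A roll of grey tape lying flat, 92 mm across, 45 mm high. To be left alone. Origin: centre of its underside.
- carton: A small white carton of screws, 75 by 55 by 40 mm. To be left alone. Origin: centre of its underside.
- screwdriver: A screwdriver, 200 mm long, lying beyond the jig. To be left alone. Origin: its underside, near the middle.

How it is judged:
By the outcome, as a careful person would: the job done as asked, in the order asked, and still so for the second after the job is handed in, while the arm keeps its last pose, push and grip.
It also fails if it takes over 64 s, if anything falls off the work surface, if the arm or the gripper's body presses on something with over 40 N, if the wrist force passes 120 N, or if a joint passes its speed limit or range.

## Working session

There is one attempt and no reset: what is moved stays moved. The work goes in short steps, Python scripts to look and compute and a shell command to move; the robot and the scene stay as the last step left them, time stands still between calls to the robot, and variables do not carry over. Pictures are saved under pics/ and viewed, at most 12 in all, crops included, and the job is handed in when it is done.

```bash
ls; mkdir -p pics
python3 - <<'E'
from station import sensors, eyes
import cv2,numpy as np
for n in ("scene","top"):
    c=eyes.capture(n); cv2.imwrite(f"pics/{n}0.png",c["pixels"][:,:,::-1]); print(n,c["K"],c["world_from_camera"].round(3),[k for k in c])
    np.savez(f"{n}0.npz",**{k:c[k] for k in("pixels","z_map","K","world_from_camera")})
s=sensors.sense();print(s)
E
```

```text
pics
scene [[432.42152092   0.         279.07202913]
 [  0.         432.42152092 208.13326032]
 [  0.           0.           1.        ]] [[ 0.665 -0.575  0.477  1.071]
 [ 0.747  0.515 -0.42  -0.429]
 [-0.004  0.636  0.772  0.815]
 [ 0.     0.     0.     1.   ]] ['pixels', 'z_map', 'K', 'world_from_camera']
top [[394.80369667   0.         275.72156401]
 [  0.         394.80369667 208.65293829]
 [  0.           0.           1.        ]] [[-0.019  0.995 -0.102  0.506]
 [-1.    -0.022 -0.02  -0.064]
 [-0.022  0.101  0.995  1.043]
 [ 0.     0.     0.     1.   ]] ['pixels', 'z_map', 'K', 'world_from_camera']
{'time_s': 0.1, 'joints': array([ 8.04770216e+01,  2.20857799e+01,  3.87818546e-01, -2.44715588e-02,
       -6.84130394e+01, -1.48153326e+01]), 'joint_velocities': array([-0.00085434, -0.15159564,  0.10193008,  0.05707855, -0.01347641,
        0.09816603]), 'effort': array([-4.80111376e-04, -3.91685951e+01,  1.87936503e+01,  4.23188925e+00,
        1.34841318e-02, -7.37070923e-05]), 'tcp_pos': array([0.25735482, 0.56895692, 0.2215787 ]), 'ee_rot': array([[ 9.11063022e-01, -4.12266496e-01, -7.12191243e-04],
       [-4.12267096e-01, -9.11061161e-01, -1.84489275e-03],
       [ 1.11737687e-04,  1.97442658e-03, -9.99998045e-01]]), 'wrist_force': array([ 0.67865804,  0.46158273, -0.46225459]), 'moment': array([-0.01318466,  0.00919729,  0.02019225]), 'gripper_force': 0.0, 'gripper_width': 0.9956915536499606}
```

View pics/scene0.png

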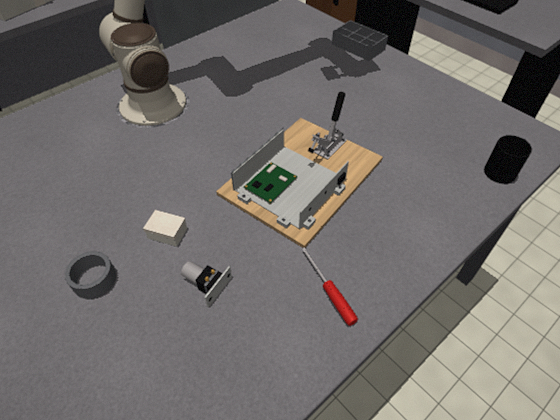

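View pics/top0.png

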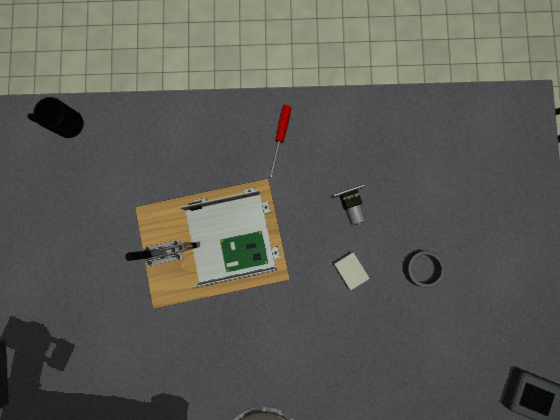

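The scene view shows the jig at about (300,180), the pump at (207,282) and the clamp handle at (338,105). In the top view the jig is at (212,245), the handle grip at (135,256), the pump at (352,203) with its flange facing away from the robot, and the carton at (351,271).

```bash
cat > h.py <<'E'
import numpy as np, cv2
from scipy.optimize import minimize_scalar
def cap(n,tag=None):
    from station import eyes
    c=eyes.capture(n)
    if tag: cv2.imwrite(f"pics/{tag}.png",c["pixels"][:,:,::-1]); np.savez(f"{tag}.npz",**{k:c[k] for k in("pixels","z_map","K","world_from_camera")})
    return c
def load(t): return dict(np.load(f"{t}.npz"))
def rays(c,uv,fish=False):
    uv=np.atleast_2d(np.asarray(uv,float)); K=c["K"]; T=c["world_from_camera"]
    x=(uv[:,0]-K[0,2])/K[0,0]; y=(uv[:,1]-K[1,2])/K[1,1]
    if fish:
        r=np.hypot(x,y)+1e-12; d=np.c_[x/r*np.sin(r),-y/r*np.sin(r),-np.cos(r)]
    else: d=np.c_[x,-y,-np.ones_like(x)]
    return T[:3,3],d@T[:3,:3].T
def plane(c,uv,z,fish=False):
    o,d=rays(c,uv,fish); return o+d*((z-o[2])/d[:,2])[:,None]
def tri(c1,p1,c2,p2,f1=False,f2=False):
    o1,d1=rays(c1,p1,f1);o2,d2=rays(c2,p2,f2);out=[]
    for a,b in zip(d1,d2):
        s=np.linalg.lstsq(np.c_[a,-b],o2-o1,rcond=None)[0]
        P,Q=o1+s[0]*a,o2+s[1]*b; out.append(np.r_[(P+Q)/2,np.linalg.norm(P-Q)])
    return np.array(out)
E
python3 - <<'E'
from h import *
np.set_printoptions(precision=4,suppress=True)
for n in("scene0","top0"):
    c=load(n); hsv=cv2.cvtColor(c["pixels"],cv2.COLOR_RGB2HSV)
    m=cv2.inRange(hsv,(8,70,80),(25,255,255))
    if n=="scene0": m[:100]=0
    else: m[:150]=0; 
    m=cv2.morphologyEx(m,cv2.MORPH_OPEN,np.ones((3,3)))
    cs=cv2.findContours(m,cv2.RETR_EXTERNAL,cv2.CHAIN_APPROX_NONE)[0]
    pts=np.vstack([k for k in cs if cv2.contourArea(k)>60]); hull=cv2.convexHull(pts)[:,0]
    P=plane(c,hull,0.015)[:,:2]
    r=cv2.minAreaRect((P*1000).astype(np.float32)); print(n,r); print(cv2.boxPoints(r))
    im=c["pixels"][:,:,::-1]
    z=c["z_map"]
c=load("top0");a=cv2.resize(c["pixels"][170:300,115:295],None,fx=4,fy=4,interpolation=cv2.INTER_CUBIC)[:520]
b=cv2.resize(c["pixels"][175:235,320:400],None,fx=4,fy=4,interpolation=cv2.INTER_CUBIC)
cv2.imwrite("pics/top_crop.png",a[:,:,::-1])
s=load("scene0");a=cv2.resize(s["pixels"][85:245,210:390],None,fx=3,fy=3,interpolation=cv2.INTER_CUBIC)
d=cv2.resize(s["pixels"][250:310,170:240],None,fx=4,fy=4,interpolation=cv2.INTER_CUBIC)
C=np.zeros((480,790,3),np.uint8); C[:480,:540]=a; C[:200,545:785]=cv2.resize(d,(240,200)); C[210:410,545:785]=cv2.resize(b,(240,200))
cv2.imwrite("pics/comb.png",C[:,:,::-1])
E
```

```text
scene0 ((530.7750244140625, 124.19149017333984), (271.8394775390625, 365.5671081542969), 10.903843879699707)
[[362.7336 277.9643]
 [431.8847 -81.0028]
 [698.8164 -29.5813]
 [629.6653 329.3858]]
top0 ((526.486572265625, 127.0011215209961), (270.107666015625, 360.5044860839844), 10.850845336914062)
[[359.9144 278.6063]
 [427.7804 -75.4526]
 [693.0587 -24.604 ]
 [625.1927 329.4548]]
```

View pics/comb.png

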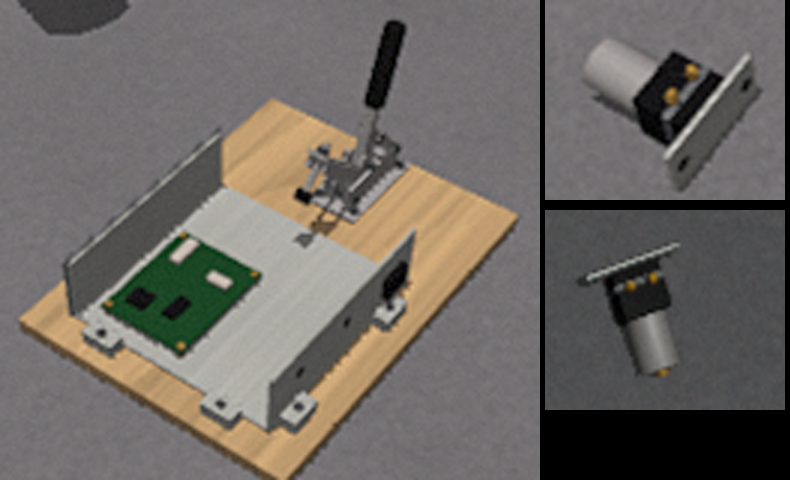

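The crops show the board outline cleanly, so the jig yaw is about 10.9°. The handle grip is black, from about (379,105) to (395,25) in the scene crop. The chassis sits against its stops. The pump stands upright with its flange toward +x. Next I triangulate the grip.

Run:
```python
from h import *
np.set_printoptions(precision=4,suppress=True)
ends={}
for n,(x0,x1,y0,y1) in {"scene0":(325,355,85,126),"top0":(118,152,240,270)}.items():
    c=load(n); v=c["pixels"].max(2); m=np.zeros_like(v); m[y0:y1,x0:x1]=(v[y0:y1,x0:x1]<38)*255
    k,l,st,ce=cv2.connectedComponentsWithStats(m); i=1+np.argmax(st[1:,4]); p=np.argwhere(l==i)[:,::-1].astype(float)
    (cx,cy),(w,h),a=cv2.minAreaRect(p.astype(np.float32)); e=np.linalg.eigh(np.cov(p.T))[1][:,1]
    t=(p-p.mean(0))@e; E=[p.mean(0)+e*t.min(),p.mean(0)+e*t.max()]; print(n,st[i],E); ends[n]=[np.array(E),p.mean(0)]
s,t=load("scene0"),load("top0")
O=np.array([.538,.0765]);R=np.array([[np.cos(.1897),-np.sin(.1897)],[np.sin(.1897),np.cos(.1897)]])
for A in (ends["scene0"][0],ends["scene0"][0][::-1]):
    P=tri(s,A,t,ends["top0"][0]); print(P, ((P[:,:2]-O)@R))
P=tri(s,ends["scene0"][1],t,ends["top0"][1]);print("mid",P,(P[:,:2]-O)@R)
print("pred grip",O+R@[0,.201])
```

```text
scene0 [332  92  13  29 185] [array([341.8226,  91.9495]), array([333.8479, 119.9567])]
top0 [126 249  26  12 207] [array([151.296 , 252.9449]), array([125.672 , 256.8443])]
[[0.5145 0.2365 0.1976 0.0363]
 [0.4835 0.3124 0.0667 0.0386]] [[ 0.0071  0.1616]
 [-0.0091  0.242 ]]
[[0.504  0.2561 0.1014 0.0046]
 [0.4951 0.289  0.167  0.0008]] [[ 0.0005  0.1828]
 [-0.0021  0.2167]]
mid [[0.4992 0.2736 0.135  0.0014]] [[-0.0009  0.2009]]
pred grip [0.5001 0.2739]
```

```bash
cat >> h.py <<'E'
from scipy.spatial.transform import Rotation as Ro
O=np.array([.538,.0765]);YAW=.1897;RJ=np.array([[np.cos(YAW),-np.sin(YAW)],[np.sin(YAW),np.cos(YAW)]])
def jig(x,y): return O+RJ@[x,y]
def delta(pos,yang=None,flip=False):
    """tool-axes shift and rotvec to TCP pos, pointing down with tool y at world angle yang (deg)"""
    from station import sensors
    s=sensors.sense(); R=s["ee_rot"]; d=R.T@(np.asarray(pos)-s["tcp_pos"])
    if yang is None: rv=np.zeros(3)
    else:
        a=np.radians(yang); y=np.array([np.cos(a),np.sin(a),0]); z=np.array([0,0,-1.]); x=np.cross(y,z)
        rv=np.degrees(Ro.from_matrix(R.T@np.c_[x,y,z]).as_rotvec())
    print("t",round(s["time_s"],2),"shift",d.round(4),"rv",rv.round(2),"J",s["joints"].round(1),"F",s["wrist_force"].round(1),"tcp",s["tcp_pos"].round(4),"w",round(s["gripper_width"],3))
E
python3 -c "
from h import *
g=jig(0,.201)
delta([*g,.235],10.87-180)"
```

```text
t 0.1 shift [ 0.3428  0.1688 -0.013 ] rv [ 0.1  -0.06 54.78] J [ 80.5  22.1   0.4  -0.  -68.4 -14.8] F [ 0.7  0.5 -0.5] tcp [0.2574 0.569  0.2216] w 0.996
```

```bash
echo '[0.6, 0.3428, 0.1688, -0.013, 0, 0, 54.8, 0.6, 0.3428, 0.1688, -0.013, 0, 0, 54.8, 0.6, 0.3428, 0.1688, -0.013, 0, 0, 54.8, 0.6, 0.3428, 0.1688, -0.013, 0, 0, 54.8, 0.6, 0.3428, 0.1688, -0.013, 0, 0, 54.8, 0.6, 0.3428, 0.1688, -0.013, 0, 0, 54.8, 0.6, 0.3428, 0.1688, -0.013, 0, 0, 54.8, 0.6, 0.3428, 0.1688, -0.013, 0, 0, 54.8]' > m.json && python3 -m handwheel m.json; python3 -c "
from h import *
g=jig(0,.201)
delta([*g,.119],10.87-180)"
```

```text
time_s: 0.9
tcp_pos: [0.5015, 0.2716, 0.2353]
ee_rot: [[0.185, -0.983, -0.001], [-0.983, -0.185, -0.001], [0.0, 0.001, -1.0]]
wrist_force: [0.7, 0.7, -0.0]
gripper_width: 0.607
gripper_force: 0.0
t 0.9 shift [-0.0026  0.0009  0.1163] rv [ 0.04 -0.03 -0.19] J [ 44.7  16.2  -6.2   0.  -67.6 -34. ] F [ 0.7  0.7 -0. ] tcp [0.5015 0.2716 0.2353] w 0.607
```

```bash
echo '[0.6, -0.002, 0.001, 0.05, 0, 0, 0, 0.6, -0.002, 0.001, 0.1, 0, 0, 0, 0.6, -0.002, 0.001, 0.116, 0, 0, 0, 0.6, -0.002, 0.001, 0.116, 0, 0, 0, 0.1, -0.002, 0.001, 0.116, 0, 0, 0, 0.1, -0.002, 0.001, 0.116, 0, 0, 0, 0.1, -0.002, 0.001, 0.116, 0, 0, 0, 0.1, -0.002, 0.001, 0.116, 0, 0, 0]' > m.json && python3 -m handwheel m.json; python3 -c "
from h import *
g=jig(0,.201)
delta([*g,.119],10.87-180)"
```

```text
time_s: 1.7
tcp_pos: [0.4993, 0.2767, 0.1208]
ee_rot: [[0.189, -0.982, 0.002], [-0.982, -0.189, 0.002], [-0.001, -0.002, -1.0]]
wrist_force: [-0.9, -0.2, 0.6]
gripper_width: 0.325
gripper_force: 0.0
t 1.7 shift [ 0.0029 -0.0002  0.0018] rv [-0.12  0.08  0.  ] J [ 45.2  22.1 -15.4   0.  -52.4 -34.4] F [-0.9 -0.2  0.6] tcp [0.4993 0.2767 0.1208] w 0.325
```

```bash
echo '[0.1, 0, 0, 0, 0, 0, 0, 0.1, 0, 0, 0, 0, 0, 0, 0.1, 0, 0, 0, 0, 0, 0, 0.1, 0, 0, 0, 0, 0, 0]' > m.json && python3 -m handwheel m.json; python3 -c "
from h import *
g=jig(0,.201)
delta([*g,.119],10.87-180)"
```

```text
time_s: 2.1
tcp_pos: [0.4983, 0.2761, 0.1202]
ee_rot: [[0.188, -0.982, -0.001], [-0.982, -0.188, -0.0], [0.0, 0.001, -1.0]]
wrist_force: [-4.7, 0.1, 5.3]
gripper_width: 0.208
gripper_force: 30.0
t 2.1 shift [ 0.0025 -0.0013  0.0012] rv [ 0.05 -0.   -0.01] J [ 45.3  22.1 -15.4  -0.  -52.5 -34.4] F [-4.7  0.1  5.3] tcp [0.4983 0.2761 0.1202] w 0.208
```

```bash
echo '[0.1, -0.006, 0, 0.002, 0, 0, 0, 0.1, -0.013, 0, 0.006, 0, 0, 0, 0.1, -0.019, 0, 0.01, 0, 0, 0, 0.1, -0.025, 0, 0.014, 0, 0, 0, 0.1, -0.029, 0, 0.02, 0, 0, 0, 0.1, -0.033, 0, 0.026, 0, 0, 0, 0.1, -0.036, 0, 0.032, 0, 0, 0, 0.1, -0.039, 0, 0.039, 0, 0, 0]' > m.json && python3 -m handwheel m.json; python3 -c "
from h import *
delta([*jig(0,.242),.081],10.87-180)"
```

```text
time_s: 2.9
tcp_pos: [0.4911, 0.3188, 0.0832]
ee_rot: [[0.19, -0.982, 0.003], [-0.982, -0.19, 0.007], [-0.006, -0.004, -1.0]]
wrist_force: [-14.2, 11.1, 12.7]
gripper_width: 0.204
gripper_force: 30.0
t 2.9 shift [ 0.0048 -0.0004  0.0022] rv [-0.22  0.37  0.08] J [ 48.7  25.8 -15.7  -0.2 -48.1 -37.7] F [-14.2  11.1  12.7] tcp [0.4911 0.3188 0.0832] w 0.204
```

```bash
echo '[0.1, -0.001, 0.001, 0.005, 0, 0, 0, 0.1, -0.002, 0.001, 0.011, 0, 0, 0, 0.1, -0.003, 0.001, 0.017, 0, 0, 0, 0.1, -0.004, 0.001, 0.023, 0, 0, 0, 0.1, -0.005, 0.001, 0.029, 0, 0, 0, 0.1, -0.006, 0.001, 0.035, 0, 0, 0, 0.1, -0.006, 0.001, 0.041, 0, 0, 0, 0.1, -0.006, 0.001, 0.044, 0, 0, 0]' > m.json && python3 -m handwheel m.json; python3 -c "
from h import *
delta([*jig(0,.25),.038],10.87-180)"
```

```text
time_s: 3.7
tcp_pos: [0.4894, 0.3284, 0.0387]
ee_rot: [[0.191, -0.982, 0.005], [-0.982, -0.191, 0.013], [-0.011, -0.008, -1.0]]
wrist_force: [-16.4, 19.8, 8.4]
gripper_width: 0.201
gripper_force: 30.0
t 3.7 shift [ 0.0066 -0.0002  0.0006] rv [-0.44  0.65  0.13] J [ 49.5  29.2 -17.6  -0.3 -42.4 -38.2] F [-16.4  19.8   8.4] tcp [0.4894 0.3284 0.0387] w 0.201
```

```bash
echo '[0.1, -0.007, 0.001, 0.004, 0, 0, 0, 0.1, -0.007, 0.001, 0.004, 0, 0, 0, 0.6, -0.007, 0.001, 0.002, 0, 0, 0, 0.6, -0.007, 0.001, 0, 0, 0, 0, 0.6, -0.007, 0.001, 0, 0, 0, 0, 0.6, -0.007, 0.001, 0, 0, 0, 0, 0.6, -0.007, 0.001, -0.05, 0, 0, 0, 0.6, -0.007, 0.001, -0.1, 0, 0, 0]' > m.json && python3 -m handwheel m.json; python3 -c "
from h import *
delta([*jig(0,.25),.038],10.87-180)"
```

```text
time_s: 4.5
tcp_pos: [0.4864, 0.3254, 0.1358]
ee_rot: [[0.188, -0.982, -0.004], [-0.982, -0.188, -0.004], [0.004, 0.004, -1.0]]
wrist_force: [0.8, 1.5, 1.1]
gripper_width: 0.579
gripper_force: 0.0
t 4.5 shift [ 0.0038 -0.0042  0.0978] rv [ 0.26 -0.21 -0.04] J [ 49.6  22.7 -12.    0.  -55.7 -38.8] F [0.8 1.5 1.1] tcp [0.4864 0.3254 0.1358] w 0.579
```

Run:
```python
from h import *
c=load("top0"); E=plane(c,[[332.7,196],[364.3,185.5]],.044); print(E, np.linalg.norm(E[0]-E[1]))
v=(E[0]-E[1])[:2]; yw=np.degrees(np.arctan2(v[1],v[0])); print("pump y angle",yw)
print("can end",plane(c,[[357,223]],.022))
f=E[:,:2].mean(0); n=np.array([np.cos(np.radians(yw-90)),np.sin(np.radians(yw-90))]); o=f-n*.022; print("head",o,n)
for a in (yw,yw-180): delta([*o,.30],a)
```

```text
[[ 0.63753001 -0.18945665  0.044     ]
 [ 0.66269108 -0.27061213  0.044     ]] 0.0849664105504037
pump y angle 107.2252893913358
can end [[ 0.56882294 -0.2523159   0.022     ]]
head [ 0.6290973  -0.23654924] [0.95514775 0.29612966]
t 4.5 shift [ 0.5793 -0.0338 -0.1623] rv [ 6.000e-02 -3.600e-01  8.361e+01] J [ 49.6  22.7 -12.    0.  -55.7 -38.8] F [0.8 1.5 1.1] tcp [0.4864 0.3254 0.1358] w 0.579
t 4.5 shift [ 0.5793 -0.0338 -0.1623] rv [ 3.700e-01  6.000e-02 -9.639e+01] J [ 49.6  22.7 -12.    0.  -55.7 -38.8] F [0.8 1.5 1.1] tcp [0.4864 0.3254 0.1358] w 0.579
```

```bash
echo '[0.9, 0.02, 0, -0.05, 0, 0, 8, 0.9, 0.05, 0, -0.09, 0, 0, 16, 0.9, 0.09, -0.005, -0.12, 0, 0, 24, 0.9, 0.135, -0.01, -0.14, 0, 0, 32, 0.9, 0.18, -0.015, -0.15, 0, 0, 40, 0.9, 0.23, -0.02, -0.16, 0, 0, 48, 0.9, 0.28, -0.025, -0.162, 0, 0, 56, 0.9, 0.33, -0.03, -0.162, 0, 0, 64]' > m.json && python3 -m handwheel m.json; python3 -c "
from h import *
delta([.6291,-.2365,.30],107.2)"
```

```text
time_s: 5.3
tcp_pos: [0.5784, 0.0079, 0.2992]
ee_rot: [[-0.804, -0.595, 0.001], [-0.595, 0.804, 0.0], [-0.001, -0.0, -1.0]]
wrist_force: [0.6, 0.3, -0.7]
gripper_width: 0.897
gripper_force: 0.0
t 5.3 shift [ 0.1047 -0.2265 -0.0008] rv [-1.000e-02  6.000e-02  1.933e+01] J [ 16.8  15.    1.2  -0.  -76.1 -70.3] F [ 0.6  0.3 -0.7] tcp [0.5784 0.0079 0.2992] w 0.897
```

```bash
echo '[0.9, 0.02, -0.045, 0, 0, 0, 7, 0.9, 0.04, -0.09, 0, 0, 0, 14, 0.9, 0.06, -0.135, 0, 0, 0, 19.3, 0.9, 0.08, -0.18, 0, 0, 0, 19.3, 0.9, 0.1047, -0.2265, 0, 0, 0, 19.3, 0.9, 0.1047, -0.2265, 0, 0, 0, 19.3, 0.9, 0.1047, -0.2265, 0, 0, 0, 19.3]' > m.json && python3 -m handwheel m.json
python3 - <<'E'
from h import *
delta([.6291,-.2365,.30],107.2)
w=cap("wrist","w1"); s=cap("scene","s1"); t=cap("top","t1")
a=w["pixels"]; b=cv2.resize(s["pixels"][85:245,210:390],None,fx=2,fy=2,interpolation=cv2.INTER_CUBIC)
print(w["K"],w["world_from_camera"].round(3))
C=np.zeros((420,800,3),np.uint8); C[:,:440]=a[:,60:500]; C[:320,440:]=b
cv2.imwrite("pics/ws1.png",C[:,:,::-1])
E
```

```text
time_s: 6.0
tcp_pos: [0.6298, -0.2356, 0.2972]
ee_rot: [[-0.954, -0.299, -0.002], [-0.299, 0.954, 0.001], [0.002, 0.001, -1.0]]
wrist_force: [-0.8, -0.0, 0.1]
gripper_width: 0.898
gripper_force: 0.0
t 6.0 shift [ 0.0009 -0.0006 -0.0028] rv [ 0.07 -0.11  0.17] J [ -6.8  24.9  15.4  -0.  -80.7 -65.9] F [-0.8 -0.   0.1] tcp [ 0.6298 -0.2356  0.2972] w 0.898
[[325.1922621    0.         280.76255333]
 [  0.         325.1922621  212.32501504]
 [  0.           0.           1.        ]] [[-0.299 -0.914 -0.274  0.554]
 [ 0.954 -0.285 -0.088 -0.26 ]
 [ 0.002 -0.288  0.958  0.46 ]
 [ 0.     0.     0.     1.   ]]
```

View pics/ws1.png

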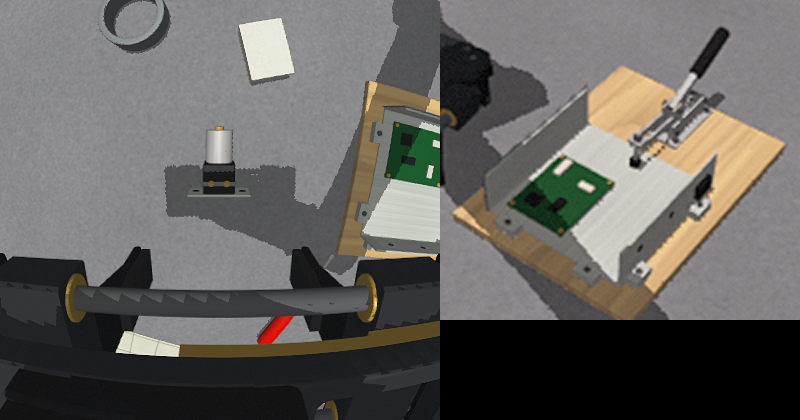

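The wrist view shows the pump upright. Its flange runs from about (248,192) to (310,193) in the full wrist picture, with the head at (279,180) and nothing near the fingers. In the scene crop the handle is thrown over, with its grip at about (710,52), and the spindle is down on the floor at (635,160). I'll check the lock numerically.

Run:
```python
from h import *
np.set_printoptions(precision=4,suppress=True)
J=lambda P:(P[:,:2]-O)@RJ
s,t,w=load("s1"),load("t1"),load("w1"); ends={}
for n,c,(x0,x1,y0,y1) in (("s",s,(325,362,90,130)),("t",t,(100,152,235,275))):
    v=c["pixels"].max(2); m=np.zeros_like(v); m[y0:y1,x0:x1]=(v[y0:y1,x0:x1]<38)*255
    k,l,st,ce=cv2.connectedComponentsWithStats(m); i=1+np.argmax(st[1:,4]); p=np.argwhere(l==i)[:,::-1].astype(float)
    e=np.linalg.eigh(np.cov(p.T))[1][:,1]; q=(p-p.mean(0))@e
    ends[n]=[p.mean(0),p.mean(0)+e*q.min(),p.mean(0)+e*q.max()]; print(n,st[i],ends[n])
T=ends["t"]
for S in (ends["s"],[ends["s"][i] for i in(0,2,1)]):
    P=tri(s,S,t,T); print(np.c_[J(P),P[:,2:]])
# pump flange in wrist: brightness print
g=cv2.cvtColor(w["pixels"],cv2.COLOR_RGB2GRAY)
b=cv2.resize(w["pixels"][120:205,235:325],None,fx=6,fy=6,interpolation=cv2.INTER_CUBIC)
cv2.imwrite("pics/w1c.png",b[:,:,::-1])
```

```text
s [335  99  19  25 147] [array([344.619 , 110.6054]), array([351.9419,  99.6283]), array([337.1665, 121.7769])]
t [111 252  37  13 259] [array([128.3745, 258.1699]), array([146.3809, 254.745 ]), array([111.2707, 261.4231])]
[[-0.0009  0.2406  0.095   0.0021]
 [ 0.0139  0.1902  0.1604  0.0515]
 [-0.0155  0.2881  0.0311  0.0535]]
[[-0.0009  0.2406  0.095   0.0021]
 [ 0.0001  0.2019  0.0828  0.0053]
 [-0.0012  0.2758  0.1092  0.0009]]
```

View pics/w1c.png

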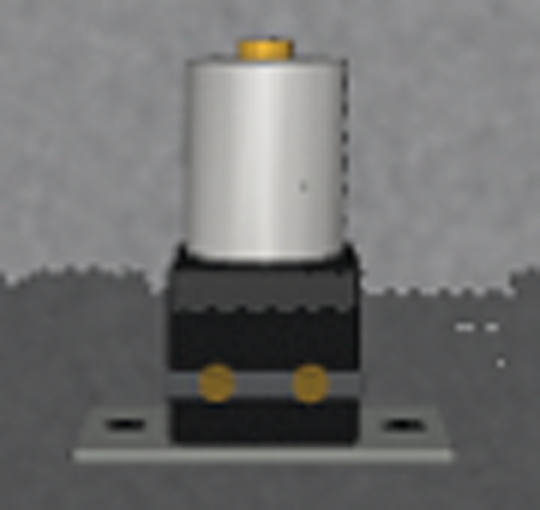

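The clamp check shows the grip middle at jig y 241, z 95 mm, so the handle sprang back and is not locked. The pump crop shows the flange's top edge from (73,456) to (452,456). I'll get the pump pose now, then go back and push the handle down with shut fingers.

Run:
```python
from h import *
np.set_printoptions(precision=4,suppress=True)
w,t=load("w1"),load("top0")
a=[[246.75,195.6],[309.9,195.6]]; b=[[364.3,185.5],[332.7,196]]
P=tri(w,a,t,b,True)
if P[:,3].max()>.02: P=tri(w,a,t,b[::-1],True)
print(P); Q=plane(w,a,.044,True); print("plane",Q,np.linalg.norm(Q[0]-Q[1]))
H=np.array([[125,425],[403,425]])/6+[234.6,119.6]; h=plane(w,H,.022,True); print("holes",h,np.linalg.norm(h[0]-h[1]))
v=Q[1]-Q[0]; print("ang",np.degrees(np.arctan2(v[1],v[0])), "hole",np.degrees(np.arctan2(*(h[1]-h[0])[1::-1])))
f=Q.mean(0)[:2]; print("flange mid",f,"holes mid",h.mean(0))
delta([*jig(0,.25),.14],107.2)
```

```text
[[ 0.6637 -0.2713  0.0439  0.0023]
 [ 0.6398 -0.1907  0.0371  0.0028]]
plane [[ 0.6647 -0.2718  0.044 ]
 [ 0.6398 -0.1921  0.044 ]] 0.08348571716621976
holes [[ 0.6599 -0.2629  0.022 ]
 [ 0.6408 -0.2017  0.022 ]] 0.06413432551728213
ang 107.31971314109778 hole 107.31968979187461
flange mid [ 0.6522 -0.232 ] holes mid [ 0.6503 -0.2323  0.022 ]
t 6.15 shift [-0.0352  0.571   0.1588] rv [ 0.01 -0.    0.43] J [ -6.5  24.7  15.4  -0.  -80.7 -65.8] F [ 0.1  0.  -0.1] tcp [ 0.6303 -0.2329  0.2987] w 0.9
```

```bash
echo '[0, -0.003, 0.05, 0, 0, 0, 0, 0, -0.006, 0.1, 0, 0, 0, 0, 0, -0.009, 0.15, 0, 0, 0, 0, 0, -0.012, 0.2, 0, 0, 0, 0, 0, -0.015, 0.25, 0, 0, 0, 0, 0, -0.018, 0.3, 0, 0, 0, 0, 0, -0.021, 0.35, 0, 0, 0, 0, 0, -0.024, 0.4, 0, 0, 0, 0]' > m.json && python3 -m handwheel m.json; python3 -c "
from h import *
delta([*jig(0,.252),.15],100.87)"
```

```text
time_s: 6.95
tcp_pos: [0.5309, 0.157, 0.2995]
ee_rot: [[-0.953, -0.304, 0.001], [-0.304, 0.953, 0.001], [-0.002, 0.0, -1.0]]
wrist_force: [0.5, 0.5, 0.7]
gripper_width: 0.253
gripper_force: 0.0
t 6.95 shift [-0.012   0.1713  0.1496] rv [0.03 0.09 6.85] J [  33.3   12.4   -2.2    0.   -75.3 -105.5] F [0.5 0.5 0.7] tcp [0.5309 0.157  0.2995] w 0.253
```

```bash
echo '[0, -0.003, 0.05, 0, 0, 0, 3, 0, -0.006, 0.1, 0, 0, 0, 6.85, 0, -0.009, 0.14, 0.01, 0, 0, 6.85, 0, -0.012, 0.1713, 0.04, 0, 0, 6.85, 0, -0.012, 0.1713, 0.08, 0, 0, 6.85, 0, -0.012, 0.1713, 0.12, 0, 0, 6.85, 0, -0.012, 0.1713, 0.15, 0, 0, 6.85, 0, -0.012, 0.1713, 0.15, 0, 0, 6.85]' > m.json && python3 -m handwheel m.json; python3 -c "
from h import *
delta([*jig(0,.252),.065],100.87)"
```

```text
time_s: 7.75
tcp_pos: [0.4889, 0.3198, 0.1445]
ee_rot: [[-0.982, -0.188, -0.007], [-0.188, 0.982, -0.006], [0.008, -0.005, -1.0]]
wrist_force: [1.0, -0.6, -0.2]
gripper_width: 0.003
gripper_force: 0.0
t 7.75 shift [-0.0029  0.0042  0.0795] rv [-0.28 -0.47 -0.05] J [ 4.900e+01  2.220e+01 -1.130e+01 -1.000e-01 -5.710e+01 -1.282e+02] F [ 1.  -0.6 -0.2] tcp [0.4889 0.3198 0.1445] w 0.003
```

```bash
echo '[0, -0.002, 0.003, 0.015, 0, 0, 0, 0, -0.002, 0.003, 0.03, 0, 0, 0, 0, -0.002, 0.003, 0.04, 0, 0, 0, 0, -0.002, 0.003, 0.05, 0, 0, 0, 0, -0.002, 0.003, 0.058, 0, 0, 0, 0, -0.002, 0.003, 0.066, 0, 0, 0, 0, -0.002, 0.003, 0.074, 0, 0, 0, 0, -0.002, 0.003, 0.08, 0, 0, 0]' > m.json && python3 -m handwheel m.json; python3 -c "
from h import *
delta([*jig(0,.252),.065],100.87)"
```

```text
time_s: 8.55
tcp_pos: [0.4933, 0.3234, 0.0673]
ee_rot: [[-0.983, -0.185, -0.002], [-0.185, 0.983, -0.002], [0.002, -0.001, -1.0]]
wrist_force: [0.4, 1.0, 0.1]
gripper_width: 0.006
gripper_force: 0.0
t 8.55 shift [0.0027 0.0011 0.0023] rv [-0.08 -0.12 -0.19] J [  49.    27.5  -15.6   -0.   -47.1 -128.3] F [0.4 1.  0.1] tcp [0.4933 0.3234 0.0673] w 0.006
```

```bash
echo '[0, 0.002, 0.001, 0.003, 0, 0, 0, 0, 0.002, 0.001, 0.006, 0, 0, 0, 0, 0.002, 0.001, 0.008, 0, 0, 0, 0, 0.002, 0.001, 0.008, 0, 0, 0]' > m.json && python3 -m handwheel m.json
python3 - <<'E'
from h import *
delta([*jig(0,.252),.065],100.87)
s=cap("scene","s2"); t=cap("top","t2")
C=np.zeros((400,800,3),np.uint8)
C[:,:400]=cv2.resize(s["pixels"][70:170,290:390],(400,400),interpolation=cv2.INTER_CUBIC)
C[:,400:]=cv2.resize(t["pixels"][205:305,95:195],(400,400),interpolation=cv2.INTER_CUBIC)
cv2.imwrite("pics/st2.png",C[:,:,::-1])
E
```

```text
time_s: 8.95
tcp_pos: [0.4921, 0.3242, 0.063]
ee_rot: [[-0.982, -0.187, 0.001], [-0.187, 0.982, -0.002], [-0.0, -0.002, -1.0]]
wrist_force: [-3.6, -2.6, 14.1]
gripper_width: 0.002
gripper_force: 7.1
t 8.95 shift [ 0.0016  0.0001 -0.002 ] rv [-0.09  0.02 -0.1 ] J [ 4.920e+01  2.770e+01 -1.610e+01  1.000e-01 -4.630e+01 -1.285e+02] F [-3.6 -2.6 14.1] tcp [0.4921 0.3242 0.063 ] w 0.002
```

View pics/st2.png

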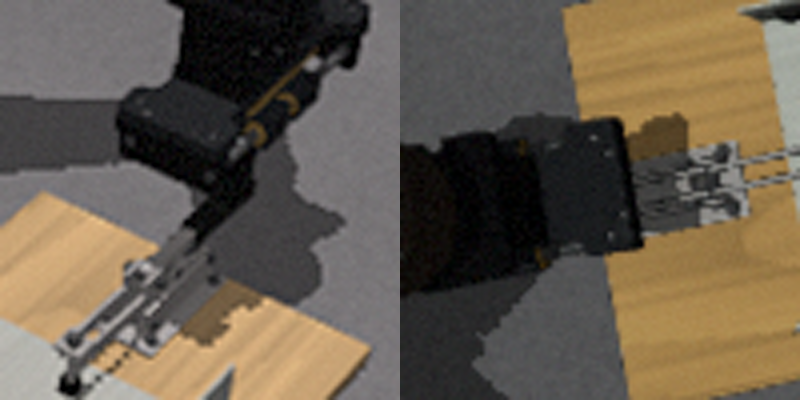

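The scene crop shows the fingers on the level handle at (220,205) and the spindle down at (70,382). I read 14 N at a tip height of 63 mm, which matches the stop. I'll lift off and verify the lock.

```bash
echo '[0, 0, 0, -0.01, 0, 0, 0, 0, 0, 0, -0.05, 0, 0, 0, 0, 0.01, -0.01, -0.1, 0, 0, 0, 0.3, 0.01, -0.05, -0.14, 0, 0, 0, 0.6, 0.01, -0.1, -0.18, 0, 0, 0, 0.9, 0.01, -0.15, -0.21, 0, 0, 0, 0.9, 0.01, -0.2, -0.22, 0, 0, 0, 0.9, 0.01, -0.25, -0.22, 0, 0, 0]' > m.json && python3 -m handwheel m.json
python3 - <<'E'
from h import *
np.set_printoptions(precision=4,suppress=True)
s=cap("scene","s3"); t=cap("top","t3"); ends={}
for n,c,(x0,x1,y0,y1) in (("s",s,(325,365,90,140)),("t",t,(95,152,235,280))):
    v=c["pixels"].max(2); m=np.zeros_like(v); m[y0:y1,x0:x1]=(v[y0:y1,x0:x1]<38)*255
    k,l,st,ce=cv2.connectedComponentsWithStats(m); i=1+np.argmax(st[1:,4]); p=np.argwhere(l==i)[:,::-1].astype(float)
    e=np.linalg.eigh(np.cov(p.T))[1][:,1]; q=(p-p.mean(0))@e
    ends[n]=[p.mean(0),p.mean(0)+e*q.min(),p.mean(0)+e*q.max()]; print(n,st[i])
for S in (ends["s"],[ends["s"][i] for i in(0,2,1)]):
    P=tri(s,S,t,ends["t"]); print(np.c_[(P[:,:2]-O)@RJ,P[:,2:]])
delta([.631,-.2385,.24],107.3)
E
```

```text
time_s: 9.85
tcp_pos: [0.5237, 0.1043, 0.2794]
ee_rot: [[-0.982, -0.187, 0.004], [-0.187, 0.982, 0.002], [-0.004, 0.001, -1.0]]
wrist_force: [1.3, 0.1, -0.4]
gripper_width: 0.374
gripper_force: 0.0
s [336 113  18  18 122]
t [125 269   3   1   3]
[[-0.0204  0.2809  0.0253  0.0085]
 [-0.0121  0.2802  0.0525  0.0307]
 [-0.0287  0.2804 -0.0019  0.0153]]
[[-0.0204  0.2809  0.0253  0.0085]
 [-0.029   0.285  -0.0043  0.0194]
 [-0.0118  0.2753  0.0554  0.0344]]
t 9.95 shift [-0.0444 -0.3534  0.0385] rv [ 0.    0.13 -6.94] J [  28.4   10.9   -7.1    0.   -71.9 -108. ] F [-1.1  0.6 -0.5] tcp [0.5237 0.1011 0.2785] w 0.467
```

```bash
echo '[0.9, -0.006, -0.05, 0, 0, 0, 0, 0.9, -0.012, -0.1, 0, 0, 0, -2, 0.9, -0.018, -0.15, 0, 0, 0, -4, 0.9, -0.024, -0.2, 0, 0, 0, -6.9, 0.9, -0.03, -0.25, 0, 0, 0, -6.9, 0.9, -0.036, -0.3, 0.01, 0, 0, -6.9, 0.9, -0.0444, -0.3534, 0.03, 0, 0, -6.9, 0.9, -0.0444, -0.3534, 0.0385, 0, 0, -6.9]' > m.json && python3 -m handwheel m.json
python3 - <<'E'
from h import *
np.set_printoptions(precision=4,suppress=True)
s=load("s3"); t=cap("top","t4"); s=cap("scene","s4"); ends={}
for n,c,(x0,x1,y0,y1) in (("s",s,(325,365,90,140)),("t",t,(95,152,235,280))):
    v=c["pixels"].max(2); m=np.zeros_like(v); m[y0:y1,x0:x1]=(v[y0:y1,x0:x1]<38)*255
    k,l,st,ce=cv2.connectedComponentsWithStats(m); i=1+np.argmax(st[1:,4]); p=np.argwhere(l==i)[:,::-1].astype(float)
    e=np.linalg.eigh(np.cov(p.T))[1][:,1]; q=(p-p.mean(0))@e
    ends[n]=[p.mean(0),p.mean(0)+e*q.min(),p.mean(0)+e*q.max()]; print(n,st[i])
for S in (ends["s"],[ends["s"][i] for i in(0,2,1)]):
    P=tri(s,S,t,ends["t"]); print(np.c_[(P[:,:2]-O)@RJ,P[:,2:]])
delta([.631,-.2385,.24],107.3)
w=cap("wrist","w4"); b=cv2.resize(w["pixels"][120:260,200:360],None,fx=4,fy=4,interpolation=cv2.INTER_CUBIC)
cv2.imwrite("pics/w4c.png",b[:,:,::-1])
E
```

```text
time_s: 10.75
tcp_pos: [0.6326, -0.237, 0.2353]
ee_rot: [[-0.954, -0.298, -0.003], [-0.298, 0.954, 0.001], [0.003, 0.001, -1.0]]
wrist_force: [-0.7, 0.7, 0.0]
gripper_width: 0.896
gripper_force: 0.0
s [336 113  18  17 116]
t [116 253  32  12 220]
[[-0.0009  0.2492  0.0564  0.002 ]
 [ 0.0143  0.2069  0.1089  0.048 ]
 [-0.0155  0.2885  0.0089  0.0474]]
[[-0.0009  0.2492  0.0564  0.002 ]
 [-0.0003  0.2096  0.0589  0.0039]
 [-0.0007  0.288   0.0565  0.0024]]
t 10.85 shift [ 0.0016 -0.004  -0.0058] rv [ 0.23 -0.34  0.15] J [ -6.7  26.6   9.5  -0.1 -73.2 -65.9] F [0.1 0.8 0.3] tcp [ 0.6313 -0.2342  0.2342] w 0.898
```

View pics/w4c.png

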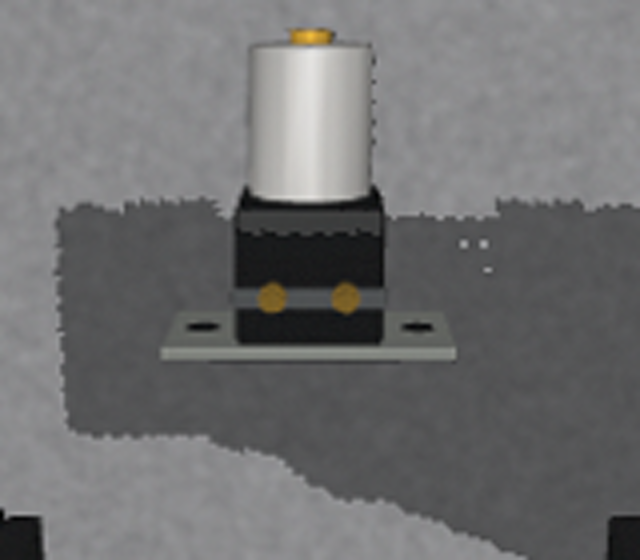

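The clamp now reads (249, 56) mm and level, so it is locked. In the wrist crop the flange's top strip runs from (160,352) to (457,352), and I refine the pump pose from that.

Run:
```python
from h import *
np.set_printoptions(precision=4,suppress=True)
w,v=load("w4"),load("w1")
a=np.array([[160.5,353],[457,353]])/4+[199.6,119.6]
print(tri(w,a,v,[[246.75,195.6],[309.9,195.6]],True,True))
Q=plane(w,a,.044,True); print(Q,np.linalg.norm(Q[0]-Q[1])); d=Q[1]-Q[0]; A=np.degrees(np.arctan2(d[1],d[0])); print(A)
H=plane(w,np.array([[202,327],[417,327]])/4+[199.6,119.6],.022,True); print(H,H.mean(0))
n=np.array([np.sin(np.radians(A)),-np.cos(np.radians(A))]); o=Q.mean(0)[:2]-n*.022; print("origin",o)
T=plane(w,np.array([[235,341],[384,341]])/4+[199.6,119.6],.044,True);print("head front",T,T.mean(0)[:2]-n*.02)
delta([*o,.006],A)
```

```text
[[ 0.6641 -0.2719  0.0461  0.0003]
 [ 0.6395 -0.1921  0.0449  0.0004]]
[[ 0.6647 -0.2721  0.044 ]
 [ 0.6396 -0.1918  0.044 ]] 0.0841349857379646
107.35703830485167
[[ 0.6599 -0.2632  0.022 ]
 [ 0.6407 -0.2018  0.022 ]] [ 0.6503 -0.2325  0.022 ]
origin [ 0.6311 -0.2386]
head front [[ 0.655  -0.2529  0.044 ]
 [ 0.6425 -0.2127  0.044 ]] [ 0.6296 -0.2388]
t 10.9 shift [ 0.0014 -0.0055  0.2303] rv [ 0.13 -0.2   0.21] J [ -6.5  26.5   9.5  -0.  -73.2 -65.9] F [-1.8  0.1 -0.1] tcp [ 0.6317 -0.2332  0.2364] w 0.901
```

```bash
echo '[0.9, 0.001, -0.005, 0.05, 0, 0, 0, 0.9, 0.001, -0.005, 0.1, 0, 0, 0, 0.9, 0.001, -0.005, 0.14, 0, 0, 0, 0.9, 0.001, -0.005, 0.16, 0, 0, 0, 0.9, 0.001, -0.005, 0.16, 0, 0, 0, 0.9, 0.001, -0.005, 0.16, 0, 0, 0]' > m.json && python3 -m handwheel m.json; python3 -c "
from h import *
delta([.6306,-.2386,.006],107.36)"
```

```text
time_s: 11.5
tcp_pos: [0.6343, -0.2374, 0.0805]
ee_rot: [[-0.952, -0.305, 0.003], [-0.305, 0.952, -0.001], [-0.002, -0.002, -1.0]]
wrist_force: [0.7, -0.1, 0.5]
gripper_width: 0.901
gripper_force: 0.0
t 11.5 shift [0.004  0.0001 0.0744] rv [-0.1   0.12  0.4 ] J [ -6.9  33.7  -1.7   0.  -54.5 -65.4] F [ 0.7 -0.1  0.5] tcp [ 0.6343 -0.2374  0.0805] w 0.901
```

```bash
echo '[0.9, 0.002, 0, 0.03, 0, 0, 0, 0.9, 0.002, 0, 0.055, 0, 0, 0, 0.9, 0.002, 0, 0.07, 0, 0, 0, 0.9, 0.002, 0, 0.073, 0, 0, 0, 0.9, 0.002, 0, 0.073, 0, 0, 0]' > m.json && python3 -m handwheel m.json; python3 -c "
from h import *
delta([.6306,-.2386,.006],107.36)"
```

```text
time_s: 12.0
tcp_pos: [0.6321, -0.2393, 0.0067]
ee_rot: [[-0.953, -0.303, 0.002], [-0.303, 0.953, -0.001], [-0.002, -0.001, -1.0]]
wrist_force: [0.7, 0.1, 0.7]
gripper_width: 0.901
gripper_force: 0.0
t 12.0 shift [0.0013 0.0011 0.0007] rv [-0.07  0.09  0.29] J [ -7.   38.3  -5.2   0.  -46.3 -65.3] F [0.7 0.1 0.7] tcp [ 0.6321 -0.2393  0.0067] w 0.901
```

```bash
echo '[0.3, 0.001, 0.001, 0, 0, 0, 0, 0.3, 0.001, 0.001, 0, 0, 0, 0, 0.3, 0.001, 0.001, 0, 0, 0, 0, 0.3, 0.001, 0.001, 0, 0, 0, 0, 0.3, 0.001, 0.001, 0, 0, 0, 0, 0.3, 0.001, 0.001, 0, 0, 0, 0, 0.3, 0.001, 0.001, 0, 0, 0, 0, 0.3, 0.001, 0.001, 0, 0, 0, 0]' > m.json && python3 -m handwheel m.json; python3 -c "
from h import *
delta([.6306,-.2386,.006],107.36)"
```

```text
time_s: 12.8
tcp_pos: [0.6298, -0.2386, 0.0055]
ee_rot: [[-0.953, -0.303, -0.0], [-0.303, 0.953, -0.0], [0.0, 0.0, -1.0]]
wrist_force: [0.5, -0.3, 1.9]
gripper_width: 0.482
gripper_force: 30.0
t 12.8 shift [-0.0007 -0.0002 -0.0005] rv [ 0.   -0.    0.25] J [ -7.   38.3  -5.5   0.  -46.2 -65.4] F [ 0.5 -0.3  1.9] tcp [ 0.6298 -0.2386  0.0055] w 0.482
```

```bash
echo '[0.3, 0, 0, -0.02, 0, 0, 0, 0.3, 0, 0, -0.05, 0, 0, 0, 0.3, 0, 0, -0.1, 0, 0, 0, 0.3, 0, 0, -0.15, 0, 0, 0, 0.3, 0, 0, -0.165, 0, 0, 0, 0.3, 0, 0, -0.165, 0, 0, 0]' > m.json && python3 -m handwheel m.json
python3 - <<'E'
from h import *
np.set_printoptions(precision=4,suppress=True)
s=load("s4"); c=s["pixels"]; g=cv2.cvtColor(c,cv2.COLOR_RGB2GRAY)
b=cv2.resize(c[150:240,285:355],None,fx=6,fy=6,interpolation=cv2.INTER_CUBIC)
cv2.imwrite("pics/hole.png",b[:,:,::-1])
# dark spots near the expected hole pixels, cast on outer face x_jig=.100
o,_=rays(s,[[0,0]]); nj=RJ[:,0]
for u,v in ((325.5,192.5),(310,209)):
    u0,v0=int(u)-4,int(v)-4; p=255-g[v0:v0+9,u0:u0+9].astype(float); p=np.clip(p-np.percentile(p,75),0,None); 
    yy,xx=np.mgrid[v0:v0+9,u0:u0+9]; q=np.array([[ (xx*p).sum()/p.sum(),(yy*p).sum()/p.sum()]])
    o,d=rays(s,q); k=((.100)-(o[:2]-O)@nj)/(d[0,:2]@nj); P=o+k*d[0]; print(q,(P[:2]-O)@RJ,P[2])
delta([*jig(.045,-.03),.17],100.87)
E
```

```text
time_s: 13.4
tcp_pos: [0.6312, -0.2388, 0.1736]
ee_rot: [[-0.953, -0.303, 0.006], [-0.303, 0.953, -0.001], [-0.006, -0.003, -1.0]]
wrist_force: [0.4, 0.6, -4.2]
gripper_width: 0.483
gripper_force: 30.0
[[324.987  191.9381]] [0.1    0.0028] 0.0535664144981004
[[309.5311 208.6335]] [ 0.1    -0.0606] 0.053167945037213005
t 13.4 shift [-0.0477  0.2937  0.0031] rv [-0.13  0.34  6.74] J [ -7.   28.6   3.9   0.  -64.9 -65.4] F [ 0.4  0.6 -4.2] tcp [ 0.6312 -0.2388  0.1736] w 0.483
```

View pics/hole.png

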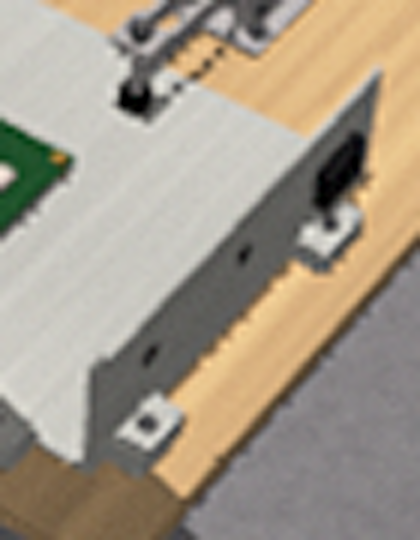

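The holes appear at about (244,255) and (151,354) in the crop. They land at jig y +2.8 and -60.6, z 53, within about 1 mm of nominal. The spindle is on the floor.

```bash
echo '[0.3, -0.005, 0.03, 0, 0, 0, 1, 0.3, -0.013, 0.08, 0, 0, 0, 3, 0.3, -0.02, 0.13, 0, 0, 0, 5, 0.3, -0.03, 0.18, 0, 0, 0, 6.7, 0.3, -0.038, 0.23, 0, 0, 0, 6.7, 0.3, -0.044, 0.27, 0, 0, 0, 6.7, 0.3, -0.0477, 0.2937, 0, 0, 0, 6.7, 0.3, -0.0477, 0.2937, 0, 0, 0, 6.7]' > m.json && python3 -m handwheel m.json; echo '[0.3, 0, 0, 0, 0, 0, 0, 0.3, 0, 0, 0, 0, 0, 0, 0.3, 0, 0, 0, 0, 0, 0]' > m.json && python3 -m handwheel m.json; python3 -c "
from h import *
delta([*jig(.045,-.0295),.036],100.87)"
```

```text
time_s: 14.2
tcp_pos: [0.5844, 0.0586, 0.1674]
ee_rot: [[-0.981, -0.193, -0.005], [-0.193, 0.981, -0.0], [0.005, 0.001, -1.0]]
wrist_force: [-0.1, -0.3, -3.1]
gripper_width: 0.481
gripper_force: 30.0
time_s: 14.5
tcp_pos: [0.5862, 0.0545, 0.1696]
ee_rot: [[-0.982, -0.188, -0.002], [-0.188, 0.982, -0.0], [0.002, -0.0, -1.0]]
wrist_force: [-0.7, -1.0, -3.4]
gripper_width: 0.479
gripper_force: 30.0
t 14.5 shift [-0.002   0.0012  0.1335] rv [-0.01 -0.09 -0.06] J [  21.1   21.    -9.2   -0.   -59.9 -100.2] F [-0.7 -1.  -3.4] tcp [0.5862 0.0545 0.1696] w 0.479
```

```bash
echo '[0.3, -0.001, 0.001, 0.03, 0, 0, 0, 0.3, -0.001, 0.001, 0.06, 0, 0, 0, 0.3, -0.001, 0.001, 0.09, 0, 0, 0, 0.3, -0.001, 0.001, 0.115, 0, 0, 0, 0.3, -0.001, 0.001, 0.1335, 0, 0, 0, 0.3, -0.001, 0.001, 0.1335, 0, 0, 0, 0.3, -0.001, 0.001, 0.1335, 0, 0, 0, 0.3, -0.001, 0.001, 0.1335, 0, 0, 0]' > m.json && python3 -m handwheel m.json
python3 - <<'E'
from h import *
delta([*jig(.073,-.0295),.036],100.87)
w=cap("wrist","w5"); b=cv2.resize(w["pixels"][100:280,170:400],None,fx=3,fy=3,interpolation=cv2.INTER_CUBIC)
cv2.imwrite("pics/w5c.png",b[:,:,::-1])
E
```

```text
time_s: 15.3
tcp_pos: [0.5885, 0.0568, 0.0383]
ee_rot: [[-0.982, -0.189, 0.003], [-0.189, 0.982, 0.001], [-0.003, 0.0, -1.0]]
wrist_force: [1.0, -0.3, -1.9]
gripper_width: 0.48
gripper_force: 30.0
t 15.3 shift [-0.0271 -0.0007  0.0024] rv [0.01 0.16 0.02] J [  21.2   29.6  -17.1    0.   -43.1 -100.3] F [ 1.  -0.3 -1.9] tcp [0.5885 0.0568 0.0383] w 0.48
```

View pics/w5c.png

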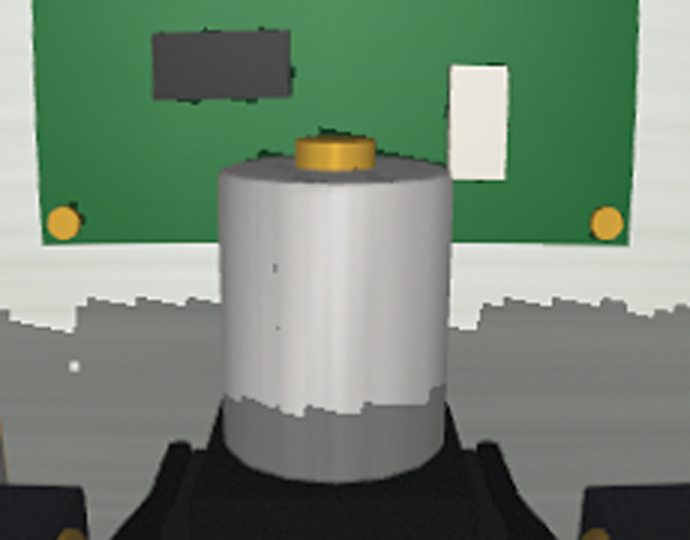

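The wrist crop shows the pump's can and cap centred at column 335, against the circuit board's middle at column 336, which is y = -30. It is upright and clear of the board. Now I advance to the panel.

```bash
echo '[0.3, -0.006, 0, 0.001, 0, 0, 0, 0.3, -0.012, 0, 0.0015, 0, 0, 0, 0.3, -0.017, 0, 0.0015, 0, 0, 0, 0.3, -0.021, 0, 0.0015, 0, 0, 0, 0.3, -0.024, 0, 0.0015, 0, 0, 0, 0.3, -0.024, 0, 0.0015, 0, 0, 0, 0.3, -0.024, 0, 0.0015, 0, 0, 0]' > m.json && python3 -m handwheel m.json; python3 -c "
from h import *
delta([*jig(.073,-.0295),.036],100.87)"
```

```text
time_s: 16.05
tcp_pos: [0.6107, 0.0614, 0.0353]
ee_rot: [[-0.982, -0.189, -0.0], [-0.189, 0.982, -0.0], [0.0, -0.0, -1.0]]
wrist_force: [0.0, 0.1, -2.6]
gripper_width: 0.48
gripper_force: 30.0
t 16.05 shift [-0.0045 -0.001  -0.0007] rv [-0.   -0.03  0.03] J [ 20.8  31.6 -13.7  -0.  -44.7 -99.9] F [ 0.   0.1 -2.6] tcp [0.6107 0.0614 0.0353] w 0.48
```

```bash
echo '[0.3, -0.002, -0.001, -0.0007, 0, 0, 0, 0.3, -0.003, -0.001, -0.0007, 0, 0, 0, 0.3, -0.004, -0.001, -0.0007, 0, 0, 0, 0.3, -0.005, -0.001, -0.0007, 0, 0, 0, 0.3, -0.0055, -0.001, -0.0007, 0, 0, 0, 0.3, -0.0055, -0.001, -0.0007, 0, 0, 0]' > m.json && python3 -m handwheel m.json; python3 -c "
from h import *
delta([*jig(.073,-.0295),.036],100.87)"
```

```text
time_s: 16.65
tcp_pos: [0.6121, 0.0604, 0.0352]
ee_rot: [[-0.982, -0.189, -0.009], [-0.189, 0.982, -0.002], [0.01, -0.0, -1.0]]
wrist_force: [-8.8, 0.0, 1.8]
gripper_width: 0.48
gripper_force: 30.0
t 16.65 shift [-0.0033  0.0003 -0.0008] rv [-0.03 -0.55  0.03] J [ 20.7  31.9 -13.   -0.1 -45.6 -99.7] F [-8.8  0.   1.8] tcp [0.6121 0.0604 0.0352] w 0.48
```

```bash
echo '[0.3, -0.0006, 0, 0, 0, -0.3, 0, 0.3, -0.0006, 0, 0, 0, -0.3, 0, 0.3, -0.0006, 0, 0, 0, -0.3, 0, 0.3, -0.0006, 0, 0, 0, -0.3, 0, 0.3, -0.0006, 0, 0, 0, -0.3, 0]' > m.json && python3 -m handwheel m.json
python3 - <<'E'
from h import *
delta([*jig(.073,-.0295),.036],100.87)
s=cap("scene","s6"); b=cv2.resize(s["pixels"][130:240,260:370],None,fx=5,fy=5,interpolation=cv2.INTER_CUBIC)
cv2.imwrite("pics/s6c.png",b[:,:,::-1])
E
```

```text
time_s: 17.15
tcp_pos: [0.6122, 0.0604, 0.0351]
ee_rot: [[-0.982, -0.189, -0.005], [-0.189, 0.982, -0.002], [0.005, -0.001, -1.0]]
wrist_force: [-8.9, -0.4, 1.6]
gripper_width: 0.479
gripper_force: 30.0
t 17.15 shift [-0.0031  0.0003 -0.0009] rv [-0.03 -0.3   0.03] J [ 20.7  31.8 -13.3  -0.  -45.2 -99.8] F [-8.9 -0.4  1.6] tcp [0.6122 0.0604 0.0351] w 0.479
```

View pics/s6c.png

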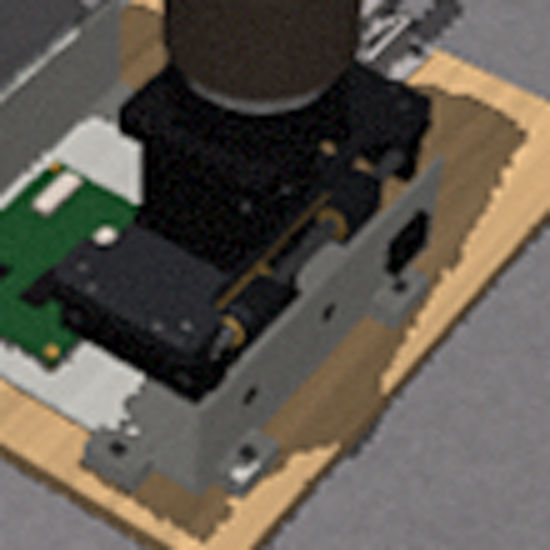

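The scene crop shows the panel holes at (328,313) and (250,396), at the same pixels as before, so the chassis has not shifted. The gripper is behind the panel. I raise the push slightly to 10 N and hold.

```bash
echo '[0.3, -0.0007, 0, -0.0004, 0, -0.1, 0, 0.3, -0.0007, 0, -0.0004, 0, -0.1, 0, 0.3, -0.0007, 0, -0.0004, 0, -0.1, 0, 0.3, -0.0007, 0, -0.0004, 0, -0.1, 0, 0.3, -0.0007, 0, -0.0004, 0, -0.1, 0, 0.3, -0.0007, 0, -0.0004, 0, -0.1, 0, 0.3, -0.0007, 0, -0.0004, 0, -0.1, 0, 0.3, -0.0007, 0, -0.0004, 0, -0.1, 0]' > m.json && python3 -m handwheel m.json; python3 -c "
from h import *
delta([*jig(.073,-.0295),.036],100.87)"
```

```text
time_s: 18.0
tcp_pos: [0.6122, 0.0604, 0.0351]
ee_rot: [[-0.982, -0.189, -0.005], [-0.189, 0.982, -0.002], [0.005, -0.001, -1.0]]
wrist_force: [-10.4, 0.7, 0.9]
gripper_width: 0.486
gripper_force: 30.0
t 18.0 shift [-0.0031  0.0003 -0.0009] rv [-0.03 -0.3   0.02] J [ 20.7  31.8 -13.3  -0.  -45.2 -99.8] F [-10.4   0.7   0.9] tcp [0.6122 0.0604 0.0351] w 0.486
```

```bash
for i in 1 2 3 4 5 6; do echo '[0.3, 0, 0, 0, 0, 0, 0, 0.3, 0, 0, 0, 0, 0, 0, 0.3, 0, 0, 0, 0, 0, 0, 0.3, 0, 0, 0, 0, 0, 0]' > m.json && python3 -m handwheel m.json | grep -E 'time|force|tcp'; done
```

```text
time_s: 18.4
tcp_pos: [0.6122, 0.0604, 0.0351]
wrist_force: [-10.8, -0.5, 0.6]
gripper_force: 30.0
time_s: 18.8
tcp_pos: [0.6122, 0.0604, 0.0351]
wrist_force: [-10.5, -0.5, 0.7]
gripper_force: 30.0
time_s: 19.2
tcp_pos: [0.6122, 0.0604, 0.0351]
wrist_force: [-9.9, -0.1, 0.4]
gripper_force: 30.0
time_s: 19.6
tcp_pos: [0.6122, 0.0604, 0.0351]
wrist_force: [-10.5, -0.2, 1.1]
gripper_force: 30.0
time_s: 20.0
tcp_pos: [0.6122, 0.0604, 0.0351]
wrist_force: [-10.4, 0.5, -0.2]
gripper_force: 30.0
time_s: 20.4
tcp_pos: [0.6122, 0.0604, 0.0351]
wrist_force: [-10.7, 0.0, 0.1]
gripper_force: 30.0
```

Run:
```python
from h import *
np.set_printoptions(precision=4,suppress=True)
s=cap("scene","s7"); t=cap("top","t7")
for n,c,(x0,x1,y0,y1) in (("s",s,(325,365,90,140)),("t",t,(95,152,235,280))):
    v=c["pixels"].max(2); m=np.zeros_like(v); m[y0:y1,x0:x1]=(v[y0:y1,x0:x1]<38)*255
    k,l,st,ce=cv2.connectedComponentsWithStats(m); i=1+np.argmax(st[1:,4]); print(n,st[i])
w=cap("wrist","w7"); b=cv2.resize(w["pixels"][60:300,130:430],None,fx=2.5,fy=2.5,interpolation=cv2.INTER_CUBIC)
cv2.imwrite("pics/w7c.png",b[:,:,::-1])
```

```text
s [336 113  18  17 118]Traceback (most recent call last):
  File "<stdin>", line 6, in <module>
    return _wrapfunc(a, 'argmax', axis=axis, out=out, **kwds)
    return bound(*args, **kwds)
ValueError: attempt to get argmax of an empty sequence
```

Run:
```python
from h import *
w=cap("wrist","w7"); t=load("t4")
C=np.zeros((480,800,3),np.uint8)
C[:,:480]=cv2.resize(w["pixels"][130:330,180:380],(480,480),interpolation=cv2.INTER_CUBIC)
C[:320,480:]=cv2.resize(t["pixels"][180:220,235:275][:, :],(320,320),interpolation=cv2.INTER_NEAREST)
cv2.imwrite("pics/w7c.png",C[:,:,::-1])
# predicted pixels in top view of the panel's top edge (inner, outer) by projection
K=t["K"];T=np.linalg.inv(t["world_from_camera"])
for x in(.097,.100):
  for y in(-.1,.1):
    p=T@np.r_[jig(x,y),.077,1]; print(x,y,(K[0,0]*p[0]/-p[2]+K[0,2]).round(1),(K[1,1]*-p[1]/-p[2]+K[1,2]).round(1))
g=cv2.cvtColor(t["pixels"],cv2.COLOR_RGB2GRAY); print(g[192:218,240])
```

```text
0.097 -0.1 258.8 190.1
0.097 0.1 179.7 206.9
0.1 -0.1 258.5 188.9
0.1 0.1 179.5 205.7
[134 143 155  76  45  42  84 157 163 158 164 163 161 161 160 164 167 162
 164 164 169 168 164 167 166 167]
```

View pics/w7c.png

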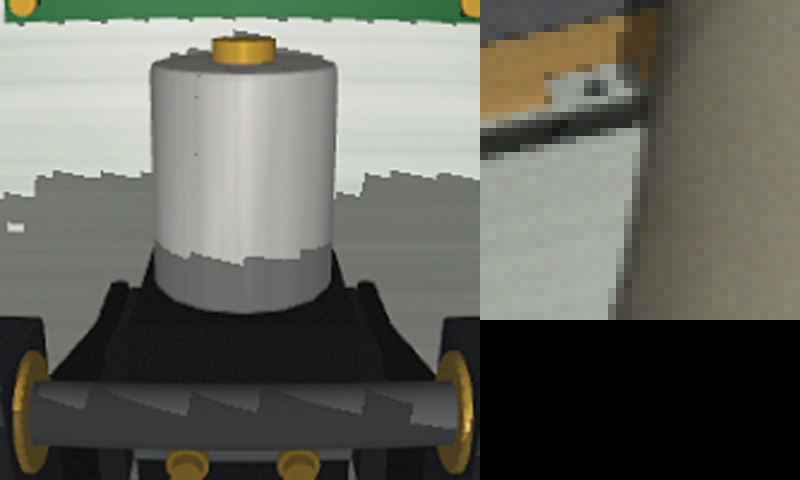

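The wrist picture shows the pump upright and centred in the fingers, with the can at (243,170). The top view puts the panel's edge about 3 mm nearer than nominal, which matches where contact occurred. Everything holds steady, so I hand it in.

```bash
python3 -c "
from station import sensors,workorder
s=sensors.sense();print(s['time_s'],s['wrist_force'],s['gripper_width'])
print(workorder.finish_job())"
```

```text
20.55 [-9.86208098 -0.3676346   0.5180142 ] 0.47812276794384906
the job is handed in; nothing more can be done
None
```

The job is handed in at 20.6 s: the clamp is locked on the second try (the first throw sprang back), and the arm is still holding the pump upright with its flange on the rear panel at a steady push of about 10 N for over 2 s, though hole alignment was worked out from measurements (within about 1–2 mm) because the gripper hid the holes, and I sent the arm nowhere near the tape roll, carton or screwdriver.

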